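Take the squeeze-and-turn safety cap off the descaler jar

TASK

Open the jar of iron descaler that stands in the wooden stand: squeeze the two orange tabs of its safety cap inward, firmly but not so hard that they crack, keep them in while you turn the cap anticlockwise (seen from above) until you feel it come against its stop, and do not force it past that. Lift the cap straight off, leaving the jar upright and fully down in its stand, and set it down gently, top side up, flat on the floor of the white dish. Leave the tin, the hammer and the small anvil where they are.

Things in the scene. Friction and masses are not known exactly. Their poses are not given: they have to be found in the camera images.
- cap: Black safety cap, 51 mm in diameter, 32 mm high, 80 g, with orange spring tabs on its +y and -y sides. Origin: centre of its lower edge; z up along its axis. It starts locked on the jar, its origin 94 mm above the jar's, axes within 4 degrees of the jar's. Opens anticlockwise (+z). Contact forces between cap and jar must never sum to more than 50 N (0.5 N m at the stop).
- tab_a_face (a point): Middle of the outer face of the +y tab: 31 mm from the axis at rest, 19 mm above the cap's origin; cap's axes. The flat upright face is 20 mm wide (along x), from 8 to 27.5 mm above the cap's origin. The tab slides straight in against a spring: 3 N starts it, 8.5 N (2.7 mm in) frees its foot from the lock, 12 N brings it to its end, 4.5 mm in. It cracks at 25 N.
- tab_b_face (a point): The same on the -y tab. The two are 62 mm apart at rest, 53 mm fully in. Both must be in at once: otherwise the cap turns only about 4 degrees and stops hard on the lock. Keep both in all the way, also while lifting. Fingers that are off centre press one tab home and leave the other out: even out the two sides by feel. Finger forces on the cap must not sum to more than 50 N.
- bayonet (a point): On the cap's axis, 13 mm above the cap's lower edge: inside, two lugs hook under lugs of the neck. A springy liner pushes the cap up with 5 N; turning drags under 0.1 N m. The stop lies 24 to 80 degrees from locked, different on each jar and unseen. It is unhooked only over the last 7 degrees before it, and springs up 2 mm there. Hard on the stop it binds: ease back 2 or 3 degrees to lift.
- jar: White square plastic jar with yellow labels, 77 x 77 mm, 92 mm high to its flat shoulder, loose, 0.4 to 0.8 kg. Origin: centre of its underside, z up. The neck, 35 mm in diameter, ends 119 mm above the origin, closed by a foil seal.
- lock (a point): On the jar's axis at the height of its shoulder. Four white lock lugs, 8 mm high, stand on the shoulder beside the tabs' feet, 27 to 32 mm from the axis: keep the fingertips above them, at least 9 mm above the cap's lower edge.
- stand: Wooden block 112 x 112 x 48 mm screwed to the bench, with a square pocket 79 mm wide and 38 mm deep that keeps the jar from turning. Origin: centre of its underside, z up; the jar stands on the pocket's floor, 10 mm above it. The cap's top is then 136 mm above the bench.
- dish: Round white ceramic dish, loose, 0.45 kg, 156 mm across the rim, 13 mm high; flat floor 5 mm above its underside, 120 mm in diameter. Origin: centre of its underside, z up.
- tin: Bystander: red tin with iron pieces, 95 mm across, 32 mm high. Origin: centre of its underside. Leave it alone.
- hammer: Bystander: cross-peen hammer lying on the bench, 245 mm long along its x, head at +x. Origin: middle of the handle's underside. Leave it alone.
- stake: Bystander: small steel bench anvil, 85 x 50 x 42 mm. Origin: centre of its underside. Leave it alone.
Not all that is in view belongs to the job. Leave any black, blue or turquoise look-alike of the jar alone.

How it is judged (in metres and radians):
On the way, in this order (a step that is already met when the one before it is completed fails the run):
1. the tabs are squeezed and the cap is turned out of its lock (at least 14 degrees) while still down on the neck (angle between the x axis of cap and the x axis of jar, either way round above 0.25 rad and z of cap in the frame of jar below 0.1 m), for 0.1 s.
2. the cap is lifted clear of the neck while the jar stays down in its stand (z of cap in the frame of jar above 0.125 m and z of jar in the frame of stand below 0.016 m), for 0.1 s.
At the end, for the whole second after the job is handed in: The cap stands top side up (within 0.1 rad) and still on the dish's floor, its axis within 35 mm of the dish's centre, the dish flat on the bench; the jar is upright and fully down in its stand; the robot touches nothing (horizontal distance between cap and dish below 0.035 m and z of cap in the frame of dish between 0.002 and 0.009 m and angle between cap's own z axis and vertical below 0.1 rad and linear speed of each of cap, jar below 0.02 m/s and height (world z) of dish below 0.004 m and angle between dish's own z axis and vertical below 0.05 rad and z of jar in the frame of stand below 0.014 m and horizontal distance between jar and stand below 0.006 m and angle between jar's own z axis and vertical below 0.06 rad).
It fails at once if the tabs are crushed: more than 50 N of finger force on the cap (25 N a tab) (contact force between the fingers and cap above 50 N).
It fails at once if the cap is forced against lock, stop, bayonet or neck: contact forces between cap and jar above 50 N (contact force between cap and jar above 50 N).
It fails at once if the jar is pulled up by more than 5 mm or tipped by more than 0.15 rad (z of jar in the frame of stand above 0.015 m or angle between jar's own z axis and vertical above 0.15 rad).
It fails at once if the cap is banged into the dish (more than 40 N) or dropped into it (falling faster than 0.5 m/s) (contact force between cap and dish above 40 N or (horizontal distance between cap and dish below 0.08 m and z of cap in the frame of dish below 0.06 m and linear speed of cap above 0.5 m/s)).
It fails at once if the tin, the hammer or the anvil is moved by more than 20 mm (distance of any of tin, hammer, stake from where it was at the start of the episode above 0.02 m).
It also fails if it takes over 72 s, if anything falls off the work surface, if the arm or the gripper's body presses on something with over 40 N, if the wrist force passes 120 N, or if a joint passes its speed limit or range.

ROBOT

A 6-joint arm with a two-finger parallel gripper is mounted at the origin on the work surface. World frame = base frame: x ahead of the robot, y to its left, z up, the work surface at z = 0. Lengths are in m, angles in degrees, forces in N, time in s.
With the tool pointing down it reaches from about 0.4 to 0.925 m from the base axis. Payload 3.4 kg.
Tool frame: the origin (TCP) lies between the finger pads; the fingertips stand 17 mm ahead of it and the grasp point (between the pads) lies 2 mm behind it; z points along the fingers, y is the line along which they close (so a half turn about z gives the same grasp; the last joint's range is limited). The gripper opens to 85 mm and grips with 20 to 120 N. Pads are 22 mm wide; open, the fingers measure 114 mm over their backs; the gripper's body (76 mm by 85 mm) begins 54 mm behind the grasp point. The pads swing forward as they close: fully open they stand 13 mm farther back than shut.
Start: joints at [-77.435, 17.578, 86.31, -0, 76.112, -4.211], TCP at [0.166, -0.551, 0.248] pointing down, gripper open.
Joint ranges: [-179.03, 179.03], [-60, 130.46], [8.19, 133.38], [-81.62, 261.62], [5.75, 156.47], [-153.77, 153.77]. Speed limits (degrees/s): [147.25, 147.25, 180, 180, 180, 180].

INTERFACE

Orientations are given as a 3x3 rotation matrix whose columns are the frame's x, y, z axes.
In Python, from cell import sense, optics, robot gives the robot as it stands.
- The arm moves only by the tool servo_tool, never from a script. Its arguments are lists of equal length, an entry for each row: "dr": the turn, a rotation vector about the tool's x, y, z in units of 5 degrees (1.0 is 5 degrees), a list of three; "offset": the shift along the tool's x, y, z in units of 30 mm (1.0 is 30 mm), a list of three; "gripper": the opening, from 0 (shut) to 1 (fully open). In form: {"dr": [[wx, wy, wz], ...], "offset": [[dx, dy, dz], ...], "gripper": [gripper, ...]}. A call has 1 to 10 rows; each row shifts and turns the commanded pose from where the row before left it, along the tool's axes as they then stand; what a row does not reach is not made up. A row lasts 1/12 s, in which the tool goes at most 41.7 mm and 7.16 degrees, less where a joint would pass 70% of its speed; a pose out of reach is approached as far as the arm can. A call is refused whole if a number of a shift passes 1 or a number of a turn 1, either way. A call with a gripper value outside its range is refused whole. The fingers move at their own pace and stop on an object; "force" is the grip in N (left out, the last holds). Time passes only in rows, so rows that do not move let the fingers close. It gives the time, the measured TCP pose, the force, the opening and the grip force at its end, in the units of the state.
- sense(): the state, without advancing time (a new reading comes with each control period).
- optics.read_camera(name): name is "scene" or "top" or "wrist"; returns a dict with "image" (480x640x3 uint8, red, green, blue), "K" (3x3 intrinsics, pixels), "camera_from_world" (4x4, takes a point from world to camera coordinates); the wrist camera has in their place "tool_from_camera" (4x4, takes a point from camera to tool coordinates, whose origin is the TCP and whose axes are the flange's). Camera axes: x right, y up, looking along -z (the intrinsics and any distortion apply to the point x, -y, -z); pixel columns grow to the right and rows downward; lengths in m; the calibration is good to about 2 mm. The wrist camera is an equidistant fisheye: a pixel r from the principal point sees the ray r / f radians off the axis. A picture is of the moment at which its call begins: read the wrist's pose just before it. There is no depth.
- robot.finish_job(): hands the job in; it is judged then, once.
The state is a dict: "time": time; "joint_pos": joint angles; "qvel": joint speeds; "joint_efforts": joint torques, N m; "ee_pos": TCP position; "orientation": TCP orientation; "contact_force": force on the tool from outside, world axes, zero at the start; "torque": the same for the moment, N m; "opening": finger opening in m; "finger_force": force on a finger pad.
Only numpy, scipy, OpenCV 4.12 (cv2) and the standard library are available. Lean on these libraries where they do the work, as an engineer would, in place of code of your own. Each camera call takes 0.05 s, during which the arm holds its last target. There are 200 camera calls.

## Working session

There is one attempt and no reset: what is moved stays moved. The work goes in short steps, Python scripts to look and compute and a tool call to move; the robot and the scene stay as the last step left them, time stands still between calls to the robot, and variables do not carry over. Pictures are saved under pics/ and viewed, at most 10 in all, crops included, and the job is handed in when it is done.

Besides the shell and the picture viewer there is one more tool, called after "Call:" as name(argument=value, ...) on one line, values as JSON. servo_tool: Moves the arm, as the interface text tells. Its arguments: {"type":"object","properties":{"dr":{"type":"array","items":{"type":"array","items":{"type":"number"}}},"offset":{"type":"array","items":{"type":"array","items":{"type":"number"}}},"gripper":{"type":"array","items":{"type":"number"}},"force":{"type":"number"}},"required":["dr","offset","gripper"]}

```bash
ls; mkdir -p pics; python3 - <<'E'
from cell import sense, optics, robot
import cv2,numpy as np,pickle
s=sense();print(s)
d={}
for n in ["scene","top"]:
    r=optics.read_camera(n);d[n]=r
    cv2.imwrite(f"pics/{n}0.png",r["image"][...,::-1]);print(n,r["K"],r["camera_from_world"],[k for k in r])
pickle.dump(d,open("cams.pkl","wb"))
E
```

```text
pics
{'time': 0.0, 'joint_pos': array([-7.74344730e+01,  1.76222544e+01,  8.63843135e+01, -1.30932894e-03,
        7.61111617e+01, -4.21150529e+00]), 'qvel': array([ 0.00062255,  0.08835523, -0.15844867,  0.06199793, -0.01848215,
        0.02188603]), 'joint_efforts': array([-1.54682211e-04, -4.57554638e+01, -2.51920688e+01, -5.54457820e-04,
        1.33089290e-02, -5.45330965e-05]), 'ee_pos': array([ 0.1657927 , -0.54987889,  0.24737828]), 'orientation': array([[ 9.57433723e-01,  2.88652814e-01, -4.68679591e-04],
       [ 2.88653166e-01, -9.57431641e-01,  2.00072473e-03],
       [ 1.28786154e-04, -2.05084718e-03, -9.99997889e-01]]), 'contact_force': array([0.36129468, 0.38248141, 0.25971852]), 'torque': array([ 0.08148871, -0.03601691,  0.04910049]), 'finger_force': 0.0, 'opening': 0.08498918642847397}
scene [[541.3884097    0.         324.98888198]
 [  0.         541.3884097  238.0461526 ]
 [  0.           0.           1.        ]] [[-0.2026319   0.97924318  0.00480727  0.05946927]
 [-0.640046   -0.13615503  0.75617652  0.29517902]
 [ 0.74113523  0.15014861  0.65435003 -1.57971932]
 [ 0.          0.          0.          1.        ]] ['image', 'K', 'camera_from_world']
top [[439.09235048   0.         319.67376351]
 [  0.         439.09235048 233.22186811]
 [  0.           0.           1.        ]] [[-7.90335007e-03 -9.99968765e-01  7.57312955e-05  4.29631727e-02]
 [ 9.89058038e-01 -7.80595898e-03  1.47320279e-01 -5.69703247e-01]
 [-1.47315086e-01  1.23922638e-03  9.89088838e-01 -7.69300117e-01]
 [ 0.00000000e+00  0.00000000e+00  0.00000000e+00  1.00000000e+00]] ['image', 'K', 'camera_from_world']
```

View pics/scene0.png

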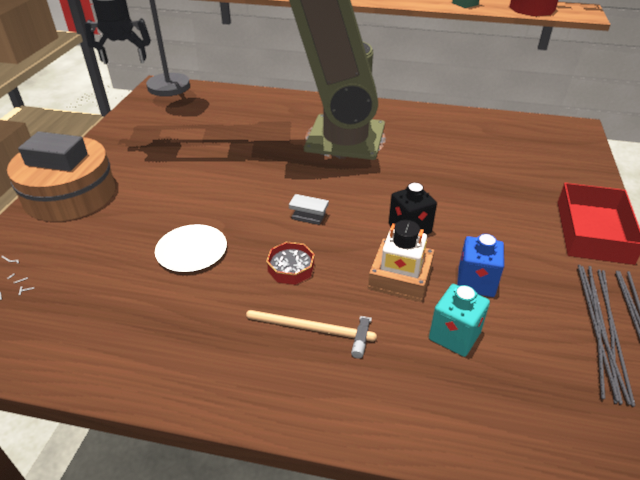

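View pics/top0.png

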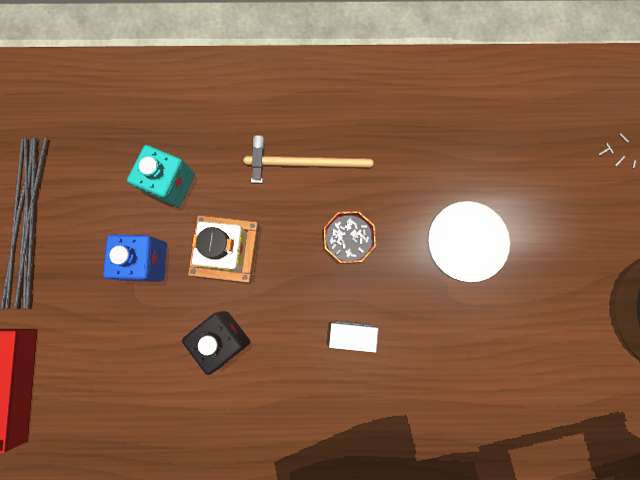

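The scene view shows the jar in its stand near (404,250) and the dish near (191,248). The top view shows the cap at (213,242) with a tab at (229,243), the stand corners at about (198,216), (257,220), (250,282) and (190,277), and the dish at (469,241). Next I'll zoom in and measure.

```bash
cat > h.py <<'E'
import numpy as np,cv2,pickle
def ray(cam,uv,z):
    K=cam["K"];T=cam["camera_from_world"];R=T[:3,:3];t=T[:3,3]
    a=np.linalg.inv(K)@np.array([uv[0],uv[1],1.]);d=R.T@np.array([a[0],-a[1],-a[2]]);c=-R.T@t
    return c+d*(z-c[2])/d[2]
def proj(cam,p):
    q=cam["camera_from_world"]@np.append(p,1);q=cam["K"]@np.array([q[0],-q[1],-q[2]]);return q[:2]/q[2]
E
python3 - <<'E'
from h import *
d=pickle.load(open("cams.pkl","rb"));t=d["top"];s=d["scene"]
a=cv2.resize(t["image"][205:295,175:275],(660,594),interpolation=cv2.INTER_CUBIC)
cv2.imwrite("pics/topz.png",a[...,::-1])
b=cv2.resize(s["image"][210:300,360:445],(561,594),interpolation=cv2.INTER_CUBIC)
cv2.imwrite("pics/scenez.png",b[...,::-1])
# dish
g=t["image"].astype(int);m=((g.min(2)>200)).astype(np.uint8);m[:, :400]=0;m[:,560:]=0
c=max(cv2.findContours(m,0,2)[0],key=cv2.contourArea);e=cv2.fitEllipse(c);print("dish",e,ray(t,e[0],0.013))
m=(g.max(2)<60).astype(np.uint8);m[:,:185]=0;m[:,250:]=0;m[:222]=0;m[265:]=0
c=max(cv2.findContours(m,0,2)[0],key=cv2.contourArea);e=cv2.fitEllipse(c);print("cap",e,ray(t,e[0],0.136))
for uv in [(198,216),(257,220),(250,282),(190,277)]: print(ray(t,uv,0.048))
gs=s["image"].astype(int)
for uv in [(191,248)]: print(ray(s,uv,0.013))
print(ray(s,(406,228),.136))
E
```

```text
dish ((468.72113037109375, 241.25892639160156), (77.97615814208984, 81.91534423828125), 132.4574432373047) [ 0.55660481 -0.24614915  0.013     ]
cap ((217.14749145507812, 254.34664916992188), (6.553868293762207, 16.229778289794922), 77.2317886352539) [0.52275555 0.20498999 0.136     ]
[0.60306436 0.26275599 0.048     ]
[0.59470729 0.15377853 0.048     ]
[0.48114629 0.16492058 0.048     ]
[0.49099489 0.27352637 0.048     ]
[ 0.56292747 -0.24527719  0.013     ]
[0.54605901 0.21267024 0.136     ]
```

View pics/topz.png

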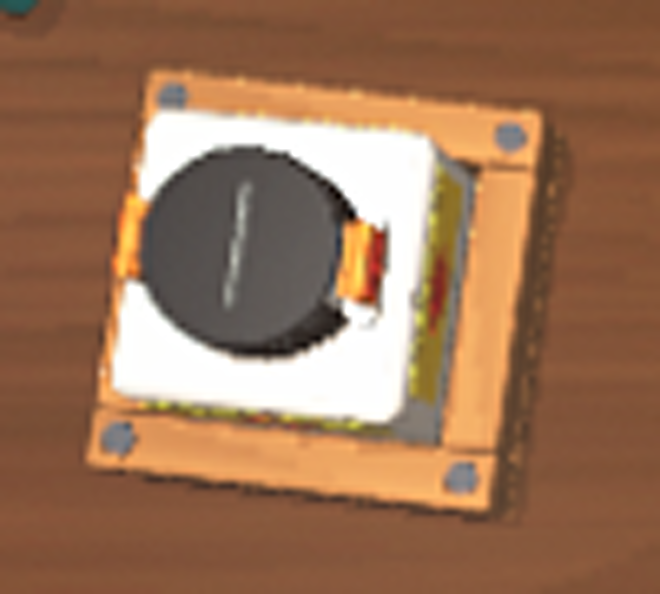

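View pics/scenez.png

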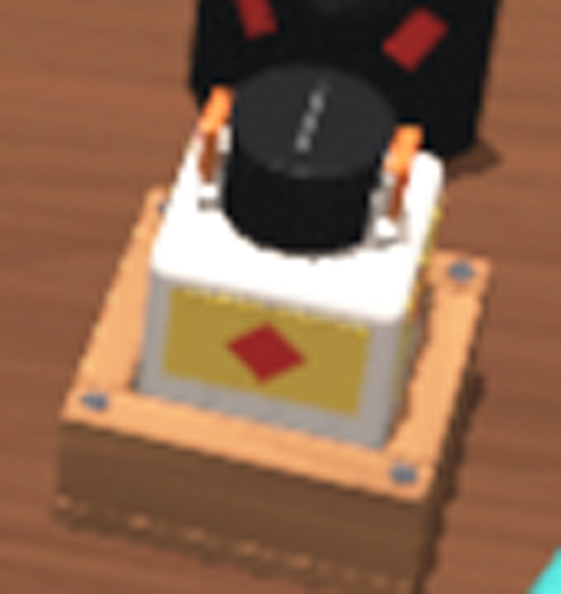

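The zoomed views show the cap disc centre at top-crop (237,247), and the outer edges of the tabs at about (120,236) and (372,262). The tabs lie nearly along world y, lined up with the stand's edges. I'll turn these into world coordinates.

```bash
cat >> h.py <<'E'
def plan(s,goal,yaw,n):
    """constant world step, all turn spread over n rows; prints units. yaw deg of tool x"""
    R=np.array(s["orientation"]);p=np.array(s["ee_pos"]);y0=np.degrees(np.arctan2(R[1,0],R[0,0]));dy=(yaw-y0+180)%360-180
    print("yaw now",y0,"dyaw",dy,"-> dr z total",-dy/5, "delta",(np.array(goal)-p)*1000)
    print("in current tool axes, units total",R.T@(np.array(goal)-p)/.03, "tilt(dr)",np.cross(R.T@np.array([0,0,-1]),[0,0,1])*-57.3/5)
E
python3 - <<'E'
from h import *
from scipy.optimize import least_squares
d=pickle.load(open("cams.pkl","rb"));t=d["top"]
f=lambda x,y:(x/6.6+175-.42,y/6.6+205-.42)
c=ray(t,f(237,247),.136);print("cap top",c)
A=ray(t,f(124,236),.1315);B=ray(t,f(366,262),.1315);print("tabs",A,B,(A+B)/2,np.linalg.norm(A-B))
e=B-A;print("tool y ang",np.degrees(np.arctan2(e[1],e[0])))
C=[ray(t,f(*q),.048)[:2] for q in [(150,72),(542,112),(492,512),(88,465)]]
loc=np.array([[1,1],[1,-1],[-1,-1],[-1,1]])*.056
def r(x):
    a=x[2];R=np.array([[np.cos(a),-np.sin(a)],[np.sin(a),np.cos(a)]]);return (loc@R.T+x[:2]-C).ravel()
o=least_squares(r,[.55,.21,0]);print("stand",o.x[:2],np.degrees(o.x[2]),o.fun*1000)
from cell import sense
plan(sense(),[.54,.21,.248],-6,1)
E
```

```text
cap top [0.5430071  0.21635843 0.136     ]
tabs [0.54656939 0.24561202 0.1315    ] [0.53959232 0.18539272 0.1315    ] [0.54308086 0.21550237 0.1315    ] 0.06062214122974136
tool y ang -96.60888195585703
stand [0.54282328 0.21556966] -6.656052209267293 [ 0.9029618   0.63517737  0.14274879 -0.83461794 -0.16930872 -0.0565251
 -0.87640188  0.25596567]
yaw now 16.77672258164315 dyaw -22.776722581643156 -> dr z total 4.555344516328631 delta [3.74193773e+02 7.59975663e+02 5.24008809e-01]
in current tool axes, units total [ 19.25428349 -20.65400437   0.02275702] tilt(dr) [-0.02094699 -0.00147121  0.        ]
```

Call:
servo_tool(dr=[[0, 0, 0.94], [0, 0, 0.94], [0, 0, 0.94], [0, 0, 0.94], [0, 0, 0.94], [0, 0, 0], [0, 0, 0], [0, 0, 0], [0, 0, 0], [0, 0, 0]], offset=[[1, -0.59, 0], [1, -0.59, 0], [1, -0.59, 0], [1, -0.59, 0], [1, -0.59, 0], [0.9, -0.95, 0], [0.9, -0.95, 0], [0.9, -0.95, 0], [0.9, -0.95, 0], [0.9, -0.95, 0]], gripper=[1, 1, 1, 1, 1, 1, 1, 1, 1, 1], force=20)

```text
time: 0.93
ee_pos: [0.4541, -0.3168, 0.2479]
orientation: [[0.993, -0.117, -0.001], [-0.117, -0.993, 0.0], [-0.001, -0.0, -1.0]]
contact_force: [-0.5, -0.0, -0.4]
opening: 0.0857
finger_force: 0.0
```

Call:
servo_tool(dr=[[0, 0, 0], [0, 0, 0], [0, 0, 0], [0, 0, 0], [0, 0, 0], [0, 0, 0], [0, 0, 0], [0, 0, 0], [0, 0, 0], [0, 0, 0]], offset=[[0.9, -0.95, 0], [0, -1, 0], [0, -1, 0], [0, -1, 0], [0, -1, 0], [0, -1, 0], [0, -1, 0], [0, -1, 0], [0, -1, 0], [0, -1, 0]], gripper=[1, 1, 1, 1, 1, 1, 1, 1, 1, 1])

```text
time: 1.77
ee_pos: [0.5145, -0.0237, 0.2479]
orientation: [[0.993, -0.117, -0.001], [-0.117, -0.993, 0.0], [-0.001, -0.0, -1.0]]
contact_force: [0.1, -0.0, 1.1]
opening: 0.0856
finger_force: 0.0
```

Call:
servo_tool(dr=[[0, 0, 0], [0, 0, 0], [0, 0, 0], [0, 0, 0], [0, 0, 0], [0, 0, 0], [0, 0, 0], [0, 0, 0], [0, 0, 0], [0, 0, 0]], offset=[[0, -1, 0], [0, -1, 0], [0, -1, 0], [0, -1, 0], [0, -1, 0], [0, -1, 0], [0, -1, 0], [0, -1, 0], [0, 0, 0], [0, 0, 0]], gripper=[1, 1, 1, 1, 1, 1, 1, 1, 1, 1])

```text
time: 2.6
ee_pos: [0.5427, 0.2145, 0.2476]
orientation: [[0.993, -0.114, -0.001], [-0.114, -0.993, -0.001], [-0.001, 0.001, -1.0]]
contact_force: [0.4, -0.8, -0.2]
opening: 0.0856
finger_force: 0.0
```

```bash
python3 - <<'E'
from h import *
from cell import sense,optics
s=sense();print(s["time"],s["ee_pos"],s["joint_pos"],s["contact_force"])
plan(s,[.543,.2157,.248],-6.6,1)
w=optics.read_camera("wrist");pickle.dump((s,w),open("w1.pkl","wb"))
print(w["K"],w["tool_from_camera"],w.keys())
cv2.imwrite("pics/w1.png",w["image"][...,::-1])
E
```

```text
2.6 [0.54270201 0.21448393 0.24759307] [ 1.74235247e+01  1.83215902e+01  8.52838299e+01 -9.94761276e-03
  7.64632621e+01  1.13977764e+02] [ 0.42379057 -0.79714097 -0.16013988]
yaw now -6.551924252394958 dyaw -0.048075747605054175 -> dr z total 0.009615149521010835 delta [0.29799252 1.21606906 0.40692664]
in current tool axes, units total [ 0.00522902 -0.04139558 -0.01359615] tilt(dr) [ 0.00734963  0.01176612 -0.        ]
[[371.64829954   0.         315.15656526]
 [  0.         371.64829954 238.80484619]
 [  0.           0.           1.        ]] [[-3.71504786e-04  9.60333954e-01  2.78852216e-01  7.07080439e-02]
 [ 9.99999299e-01  6.70246927e-04 -9.75987783e-04 -3.51253864e-04]
 [-1.12417405e-03  2.78851658e-01 -9.60333530e-01 -1.26093324e-01]
 [ 0.00000000e+00  0.00000000e+00  0.00000000e+00  1.00000000e+00]] dict_keys(['image', 'K', 'tool_from_camera'])
```

View pics/w1.png

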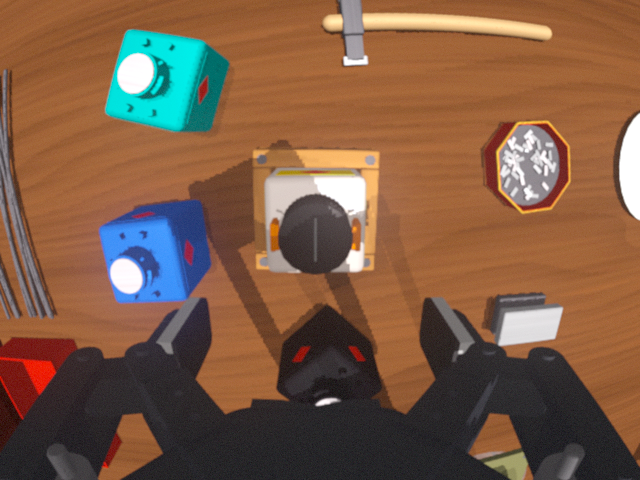

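The wrist view shows the cap disc centred at about (315.5,233), its slot mark upright, and the tabs at (274,235) and (358,235). The fingers are symmetric about column 316, so the yaw is well aligned. I'll check the lateral offset with calibration.

```bash
cat >> h.py <<'E'
def wray(s,w,uv,z):
    K=w["K"];a=np.array([(uv[0]-K[0,2]),(uv[1]-K[1,2])]);r=np.hypot(*a);th=r/K[0,0]
    d=np.array([np.sin(th)*a[0]/r,-np.sin(th)*a[1]/r,-np.cos(th)]);T=w["tool_from_camera"]
    R=np.array(s["orientation"]);d=R@T[:3,:3]@d;c=R@T[:3,3]+s["ee_pos"];return c+d*(z-c[2])/d[2]
E
python3 - <<'E'
from h import *
s,w=pickle.load(open("w1.pkl","rb"))
g=w["image"][180:290,250:382];cv2.imwrite("pics/w1z.png",cv2.resize(g,(720,600),interpolation=cv2.INTER_CUBIC)[...,::-1])
i=w["image"].astype(int);m=(i.max(2)<95).astype(np.uint8);m[:190]=0;m[276:]=0;m[:,:274]=0;m[:,356:]=0
c=max(cv2.findContours(m,0,2)[0],key=cv2.contourArea);print(cv2.minEnclosingCircle(c),cv2.boundingRect(c))
print("cap",wray(s,w,cv2.minEnclosingCircle(c)[0],.134))
o=(i[...,0]>130)&(i[...,1]>50)&(i[...,1]<130)&(i[...,2]<40)
for a,b in((264,282),(350,368)):
    q=o[205:262,a:b];y,x=np.nonzero(q);print("tab",x.mean()+a,y.mean()+205,len(x),x.min()+a,x.max()+a,y.min()+205,y.max()+205)
E
```

```text
((318.0, 235.5), 41.28266143798828) (279, 195, 73, 81)
cap [0.54576522 0.21224904 0.134     ]
tab 274.3523316062176 234.58031088082902 193 271 278 219 249
tab 355.9230769230769 244.23076923076923 13 354 358 237 249
```

View pics/w1z.png

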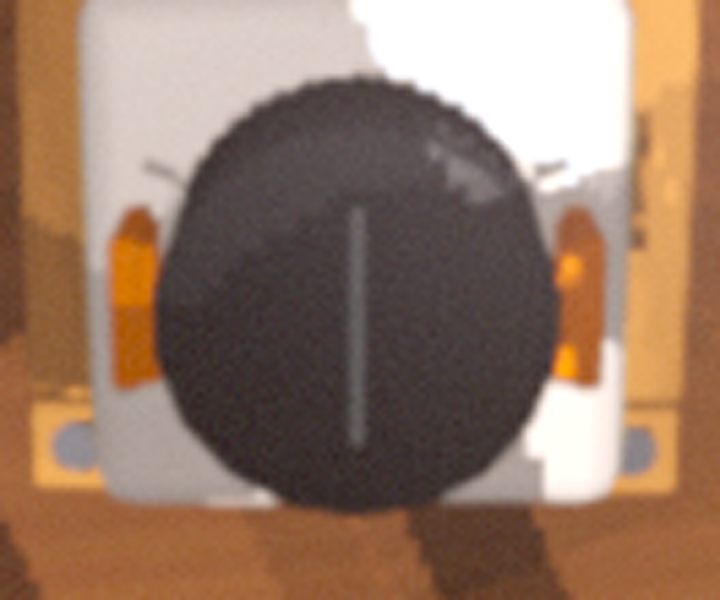

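The crop shows the disc spanning x 157–558, the tabs' outer edges at x 108 and 605, and the mark at x 357 (y 205–448). The squeeze axis is at column 315.0. Now the numbers.

```bash
python3 - <<'E'
from h import *
s,w=pickle.load(open("w1.pkl","rb"));R=np.array(s["orientation"])
f=lambda x,y:(250+x/5.4545-.4,180+y/5.4545-.4)
for n,q,z in (("disc320",(357.5,320),.136),("mark",(357,327),.136),("discbottom",(357,512),.136),("tabL top",(108,300),.1315),("tabR top",(605,300),.1315),("tabL lowcorner",(115,388),.1315),("tabR lowcorner",(603,385),.1315)):
    p=wray(s,w,f(*q),z);print(n,p,"tool mm",(R.T@(p-s["ee_pos"]))*1000)
E
```

```text
disc320 [0.54464446 0.21430869 0.136     ] tool mm [  2.0643362   -0.11911075 111.59095926]
mark [0.54376697 0.2144713  0.136     ] tool mm [  1.17402463  -0.18053263 111.59183396]
discbottom [0.51965398 0.21725196 0.136     ] tool mm [-23.09875561  -0.19167086 111.616748  ]
tabL top [0.54950157 0.24503518 0.1315    ] tool mm [  3.38834067 -31.20201201 116.06966881]
tabR top [0.54238082 0.18350731 0.1315    ] tool mm [  3.33464623  30.73650253 116.10944692]
tabL lowcorner [0.53799185 0.24587485 0.1315    ] tool mm [ -8.14200853 -30.7229086  116.08181443]
tabR lowcorner [0.53130099 0.18464723 0.1315    ] tool mm [ -7.80288146  30.8682633  116.12096646]
```

Call:
servo_tool(dr=[[0, 0, 0], [0, 0, 0], [0, 0, 0], [0, 0, 0], [0, 0, 0], [0, 0, 0], [0, 0, 0], [0, 0, 0], [0, 0, 0], [0, 0, 0]], offset=[[0.05, -0.02, 0.5], [0, 0, 0.7], [0, 0, 0.7], [0, 0, 0.7], [0, 0, 0.6], [0, 0, 0.4], [0, 0, 0.2], [0, 0, 0.08], [0, 0, 0], [0, 0, 0]], gripper=[1, 1, 1, 1, 1, 1, 1, 1, 0.9, 0.82], force=20)

```text
time: 3.48
ee_pos: [0.5452, 0.2131, 0.1327]
orientation: [[0.993, -0.118, 0.001], [-0.118, -0.993, 0.0], [0.001, -0.0, -1.0]]
contact_force: [0.4, 0.3, -1.1]
opening: 0.0701
finger_force: 0.0
```

Call:
servo_tool(dr=[[0, 0, 0], [0, 0, 0], [0, 0, 0], [0, 0, 0]], offset=[[0, 0, 0], [0, 0, 0], [0, 0, 0], [0, 0, 0]], gripper=[0.8, 0.78, 0.76, 0.76])

```text
time: 3.82
ee_pos: [0.5448, 0.2137, 0.1325]
orientation: [[0.993, -0.117, 0.001], [-0.117, -0.993, 0.0], [0.001, -0.0, -1.0]]
contact_force: [-0.2, -0.3, 0.2]
opening: 0.0648
finger_force: 0.0
```

```bash
python3 - <<'E'
from h import *
from cell import sense,optics
s=sense();R=s["orientation"];print(s["time"],s["ee_pos"],s["opening"],R.T@s["contact_force"],s["finger_force"])
w=optics.read_camera("wrist");pickle.dump((s,w),open("w2.pkl","wb"))
g=w["image"][150:450,160:480];cv2.imwrite("pics/w2z.png",cv2.resize(g,(640,600),interpolation=cv2.INTER_CUBIC)[...,::-1])
E
```

```text
3.8167 [0.54484361 0.21370084 0.13246471] 0.06482855080521407 [-0.16333998  0.30733375 -0.23895693] 0.0
```

View pics/w2z.png

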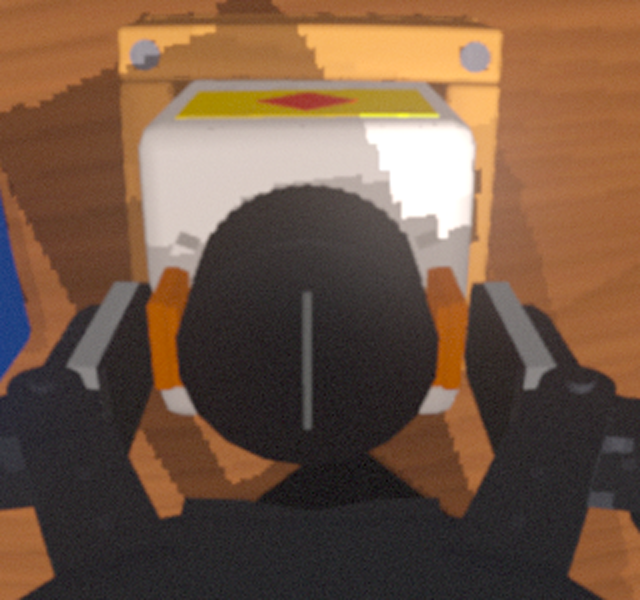

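The image shows both pads just outside the tabs: left face at about x=149, right at about 466, with the pads at 148 and 470. The hand is nearly centred. I'll close in small steps and watch the side force.

Call:
servo_tool(dr=[[0, 0, 0], [0, 0, 0], [0, 0, 0], [0, 0, 0], [0, 0, 0], [0, 0, 0], [0, 0, 0], [0, 0, 0]], offset=[[0, 0, 0.04], [0, 0, 0], [0, 0, 0], [0, 0, 0], [0, 0, 0], [0, 0, 0], [0, 0, 0], [0, 0, 0]], gripper=[0.75, 0.74, 0.73, 0.72, 0.71, 0.7, 0.7, 0.7])

```text
time: 4.53
ee_pos: [0.5448, 0.2138, 0.1311]
orientation: [[0.993, -0.117, 0.001], [-0.117, -0.993, 0.001], [0.001, -0.001, -1.0]]
contact_force: [-0.5, 2.5, 4.3]
opening: 0.0602
finger_force: 5.0
```

```bash
cat > st.py <<'E'
from h import *
from cell import sense
s=sense();R=s["orientation"]
print("t",round(s["time"],2),"pos",s["ee_pos"].round(4),"yaw",np.degrees(np.arctan2(R[1,0],R[0,0])).round(2),"op",round(s["opening"]*1e3,2),"toolF",(R.T@s["contact_force"]).round(2),"toolM",(R.T@s["torque"]).round(3),"ff",round(float(s["finger_force"]),2),"j",s["joint_pos"].round(1))
E
python3 st.py
```

```text
t 4.53 pos [0.5448 0.2138 0.1311] yaw -6.72 op 60.19 toolF [-0.78 -2.41 -4.33] toolM [ 0.402 -0.199  0.013] ff 4.99 j [ 17.3  24.6  93.9   0.   61.5 114. ]
```

Call:
servo_tool(dr=[[0, 0, 0], [0, 0, 0], [0, 0, 0], [0, 0, 0], [0, 0, 0], [0, 0, 0], [0, 0, 0]], offset=[[0, -0.02, -0.01], [0, -0.02, -0.01], [0, 0, -0.01], [0, 0, 0], [0, 0, 0], [0, 0, 0], [0, 0, 0]], gripper=[0.7, 0.69, 0.68, 0.67, 0.66, 0.66, 0.66])

```text
time: 5.12
ee_pos: [0.5449, 0.2145, 0.1317]
orientation: [[0.993, -0.117, 0.0], [-0.117, -0.993, -0.0], [0.0, 0.0, -1.0]]
contact_force: [0.6, 0.6, 5.2]
opening: 0.0566
finger_force: 8.2
```

```bash
python3 st.py
```

```text
t 5.12 pos [0.5449 0.2145 0.1317] yaw -6.73 op 56.59 toolF [ 0.54 -0.65 -5.23] toolM [ 0.03  -0.017  0.035] ff 8.2 j [ 17.4  24.6  93.8  -0.   61.6 114.1]
```

Call:
servo_tool(dr=[[0, 0, 0], [0, 0, 0], [0, 0, 0], [0, 0, 0], [0, 0, 0], [0, 0, 0], [0, 0, 0], [0, 0, 0], [0, 0, 0]], offset=[[0, -0.01, -0.01], [0, 0, -0.01], [0, 0, -0.01], [0, 0, -0.01], [0, 0, -0.01], [0, 0, 0], [0, 0, 0], [0, 0, 0], [0, 0, 0]], gripper=[0.65, 0.645, 0.64, 0.635, 0.63, 0.625, 0.62, 0.62, 0.62])

```text
time: 5.87
ee_pos: [0.5448, 0.2149, 0.1329]
orientation: [[0.993, -0.117, -0.0], [-0.117, -0.993, -0.0], [-0.0, 0.0, -1.0]]
contact_force: [1.0, -2.0, 2.2]
opening: 0.0535
finger_force: 11.4
```

```bash
python3 st.py
```

```text
t 5.87 pos [0.5448 0.2149 0.1329] yaw -6.72 op 53.47 toolF [ 1.24  1.84 -2.19] toolM [-0.163  0.214  0.03 ] ff 11.44 j [ 17.4  24.6  93.6  -0.   61.8 114.1]
```

Call:
servo_tool(dr=[[0, 0, 0], [0, 0, 0], [0, 0, 0], [0, 0, 0], [0, 0, 0], [0, 0, 0]], offset=[[0, 0.01, -0.01], [0, 0, -0.01], [0, 0, 0], [0, 0, 0], [0, 0, 0], [0, 0, 0]], gripper=[0.62, 0.615, 0.61, 0.605, 0.6, 0.6])

```text
time: 6.37
ee_pos: [0.5446, 0.2147, 0.1335]
orientation: [[0.993, -0.117, -0.0], [-0.117, -0.993, -0.0], [-0.0, 0.0, -1.0]]
contact_force: [1.7, -1.6, -1.3]
opening: 0.0518
finger_force: 21.1
```

```bash
python3 st.py
```

```text
t 6.37 pos [0.5446 0.2147 0.1335] yaw -6.72 op 51.76 toolF [1.86 1.44 1.3 ] toolM [-0.09   0.273  0.007] ff 21.14 j [ 17.4  24.5  93.6   0.   61.9 114.1]
```

Call:
servo_tool(dr=[[0, 0, 0], [0, 0, -0.2], [0, 0, -0.3], [0, 0, -0.3], [0, 0, -0.3], [0, 0, -0.3], [0, 0, 0], [0, 0, 0]], offset=[[0, 0, 0], [0, 0, 0], [0, 0, 0], [0, 0, 0], [0, 0, 0], [0, 0, 0], [0, 0, 0], [0, 0, 0]], gripper=[0.607, 0.607, 0.607, 0.607, 0.607, 0.607, 0.607, 0.607])

```text
time: 7.03
ee_pos: [0.5445, 0.2149, 0.1335]
orientation: [[1.0, 0.005, -0.001], [0.005, -1.0, 0.0], [-0.001, -0.0, -1.0]]
contact_force: [0.8, 0.0, -2.2]
opening: 0.0519
finger_force: 20.8
```

```bash
python3 st.py
```

```text
t 7.03 pos [0.5445 0.2149 0.1335] yaw 0.27 op 51.87 toolF [ 0.84 -0.02  2.19] toolM [0.068 0.18  0.016] ff 20.83 j [ 17.4  24.5  93.6   0.   61.9 107.1]
```

Call:
servo_tool(dr=[[0, 0, -0.3], [0, 0, -0.4], [0, 0, -0.4], [0, 0, -0.4], [0, 0, -0.4], [0, 0, -0.3], [0, 0, 0], [0, 0, 0]], offset=[[0, 0, 0], [0, 0, 0], [0, 0, 0], [0, 0, 0], [0, 0, 0], [0, 0, 0], [0, 0, 0], [0, 0, 0]], gripper=[0.607, 0.607, 0.607, 0.607, 0.607, 0.607, 0.607, 0.607])

```text
time: 7.7
ee_pos: [0.5443, 0.2149, 0.1335]
orientation: [[0.981, 0.195, -0.001], [0.195, -0.981, 0.0], [-0.001, -0.0, -1.0]]
contact_force: [0.5, 0.2, -3.0]
opening: 0.0516
finger_force: 20.9
```

```bash
python3 st.py
```

```text
t 7.7 pos [0.5443 0.2149 0.1335] yaw 11.22 op 51.58 toolF [ 0.5  -0.14  3.02] toolM [ 0.117  0.127 -0.057] ff 20.86 j [17.4 24.5 93.6  0.  61.9 96.2]
```

Call:
servo_tool(dr=[[0, 0, -0.2], [0, 0, -0.3], [0, 0, -0.3], [0, 0, -0.1], [0, 0, 0]], offset=[[0, 0, 0], [0, 0, 0], [0, 0, 0], [0, 0, 0], [0, 0, 0]], gripper=[0.607, 0.607, 0.607, 0.607, 0.607])

```text
time: 8.12
ee_pos: [0.5444, 0.2148, 0.1335]
orientation: [[0.962, 0.272, -0.001], [0.272, -0.962, 0.0], [-0.001, -0.0, -1.0]]
contact_force: [-1.0, 0.6, -2.0]
opening: 0.0519
finger_force: 20.8
```

```bash
python3 st.py
```

```text
t 8.12 pos [0.5444 0.2148 0.1335] yaw 15.77 op 51.94 toolF [-0.76 -0.85  1.97] toolM [0.155 0.007 0.093] ff 20.77 j [17.4 24.5 93.6  0.  61.9 91.6]
```

Call:
servo_tool(dr=[[0, 0, -0.2], [0, 0, -0.2], [0, 0, -0.2], [0, 0, 0], [0, 0, 0]], offset=[[0, 0, 0], [0, 0, 0], [0, 0, 0], [0, 0, 0], [0, 0, 0]], gripper=[0.607, 0.607, 0.607, 0.607, 0.607])

```text
time: 8.53
ee_pos: [0.5445, 0.2146, 0.1336]
orientation: [[0.947, 0.322, -0.001], [0.322, -0.947, -0.0], [-0.001, -0.0, -1.0]]
contact_force: [0.1, 0.2, -3.4]
opening: 0.0517
finger_force: 20.6
```

```bash
python3 st.py
```

```text
t 8.53 pos [0.5445 0.2146 0.1336] yaw 18.78 op 51.73 toolF [ 0.14 -0.21  3.42] toolM [ 0.088 -0.087  0.039] ff 20.61 j [17.4 24.5 93.6 -0.  61.9 88.6]
```

Call:
servo_tool(dr=[[0, 0, -0.25], [0, 0, -0.25], [0, 0, -0.25], [0, 0, 0], [0, 0, 0]], offset=[[0, 0, 0], [0, 0, 0], [0, 0, 0], [0, 0, 0], [0, 0, 0]], gripper=[0.607, 0.607, 0.607, 0.607, 0.607])

```text
time: 8.95
ee_pos: [0.5446, 0.2146, 0.1336]
orientation: [[0.924, 0.383, -0.0], [0.383, -0.924, -0.0], [-0.0, 0.0, -1.0]]
contact_force: [0.3, 0.3, -3.0]
opening: 0.052
finger_force: 20.4
```

```bash
python3 st.py
```

```text
t 8.95 pos [0.5446 0.2146 0.1336] yaw 22.54 op 51.95 toolF [ 0.41 -0.17  2.95] toolM [ 0.01  -0.018 -0.003] ff 20.42 j [17.4 24.5 93.6 -0.  61.9 84.8]
```

Call:
servo_tool(dr=[[0, 0, -0.25], [0, 0, -0.25], [0, 0, -0.25], [0, 0, 0], [0, 0, 0]], offset=[[0, 0, 0], [0, 0, 0], [0, 0, 0], [0, 0, 0], [0, 0, 0]], gripper=[0.607, 0.607, 0.607, 0.607, 0.607])

```text
time: 9.37
ee_pos: [0.5447, 0.2147, 0.1336]
orientation: [[0.897, 0.443, -0.0], [0.443, -0.897, -0.0], [-0.0, 0.0, -1.0]]
contact_force: [-0.4, -0.7, -5.5]
opening: 0.0519
finger_force: 20.2
```

```bash
python3 st.py
```

```text
t 9.37 pos [0.5447 0.2147 0.1336] yaw 26.29 op 51.94 toolF [-0.66  0.5   5.53] toolM [ 0.045 -0.022  0.031] ff 20.23 j [17.4 24.5 93.6 -0.  61.9 81.1]
```

Call:
servo_tool(dr=[[0, 0, -0.25], [0, 0, -0.25], [0, 0, -0.25], [0, 0, 0], [0, 0, 0]], offset=[[0, 0, 0.01], [0, 0, 0.01], [0, 0, 0], [0, 0, 0], [0, 0, 0]], gripper=[0.607, 0.607, 0.607, 0.607, 0.607])

```text
time: 9.78
ee_pos: [0.5449, 0.2148, 0.1335]
orientation: [[0.866, 0.501, 0.001], [0.501, -0.866, 0.0], [0.001, 0.0, -1.0]]
contact_force: [-1.0, -0.7, -1.3]
opening: 0.0517
finger_force: 21.4
```

```bash
python3 st.py
```

```text
t 9.78 pos [0.5449 0.2148 0.1335] yaw 30.04 op 51.7 toolF [-1.16  0.1   1.27] toolM [ 0.105 -0.131 -0.023] ff 21.36 j [17.4 24.5 93.6  0.  61.8 77.3]
```

Call:
servo_tool(dr=[[0, 0, -0.25], [0, 0, -0.25], [0, 0, -0.25], [0, 0, 0], [0, 0, 0]], offset=[[0, 0, 0], [0, 0, 0], [0, 0, 0], [0, 0, 0], [0, 0, 0]], gripper=[0.607, 0.607, 0.607, 0.607, 0.607])

```text
time: 10.2
ee_pos: [0.5451, 0.2149, 0.1334]
orientation: [[0.831, 0.556, 0.001], [0.556, -0.831, 0.0], [0.001, 0.0, -1.0]]
contact_force: [-1.0, -0.0, 0.3]
opening: 0.0518
finger_force: 21.8
```

```bash
python3 st.py
```

```text
t 10.2 pos [0.5451 0.2149 0.1334] yaw 33.79 op 51.81 toolF [-0.86 -0.55 -0.28] toolM [ 0.079 -0.047  0.008] ff 21.8 j [17.4 24.5 93.6  0.  61.8 73.6]
```

Call:
servo_tool(dr=[[0, 0, -0.25], [0, 0, -0.25], [0, 0, -0.25], [0, 0, 0], [0, 0, 0]], offset=[[0, 0, 0], [0, 0, 0], [0, 0, 0], [0, 0, 0], [0, 0, 0]], gripper=[0.607, 0.607, 0.607, 0.607, 0.607])

```text
time: 10.62
ee_pos: [0.5452, 0.2149, 0.1334]
orientation: [[0.793, 0.609, 0.001], [0.609, -0.793, 0.0], [0.001, 0.0, -1.0]]
contact_force: [1.0, 0.7, 2.5]
opening: 0.0518
finger_force: 22.1
```

```bash
python3 st.py
```

```text
t 10.62 pos [0.5452 0.2149 0.1334] yaw 37.53 op 51.81 toolF [ 1.21  0.06 -2.49] toolM [ 0.112  0.095 -0.001] ff 22.12 j [17.4 24.5 93.6  0.  61.8 69.8]
```

Call:
servo_tool(dr=[[0, 0, -0.25], [0, 0, -0.25], [0, 0, -0.25], [0, 0, 0], [0, 0, 0]], offset=[[0, 0, 0], [0, 0, 0], [0, 0, 0], [0, 0, 0], [0, 0, 0]], gripper=[0.61, 0.612, 0.614, 0.614, 0.614])

```text
time: 11.03
ee_pos: [0.545, 0.2148, 0.1332]
orientation: [[0.751, 0.66, 0.001], [0.66, -0.751, 0.0], [0.001, 0.0, -1.0]]
contact_force: [0.3, 1.6, 2.4]
opening: 0.0525
finger_force: 12.3
```

```bash
python3 st.py
```

```text
t 11.03 pos [0.545  0.2148 0.1332] yaw 41.28 op 52.48 toolF [ 1.29 -1.   -2.44] toolM [0.042 0.229 0.001] ff 12.3 j [17.4 24.5 93.6 -0.  61.8 66.1]
```

Call:
servo_tool(dr=[[0, 0, 0], [0, 0, -0.25], [0, 0, -0.25], [0, 0, -0.25], [0, 0, 0], [0, 0, 0]], offset=[[0, 0, 0], [0, 0, 0], [0, 0, 0], [0, 0, 0], [0, 0, 0], [0, 0, 0]], gripper=[0.61, 0.61, 0.61, 0.61, 0.61, 0.61])

```text
time: 11.53
ee_pos: [0.5449, 0.2147, 0.1332]
orientation: [[0.707, 0.708, 0.0], [0.708, -0.707, 0.0], [0.0, 0.0, -1.0]]
contact_force: [1.6, 0.3, 3.4]
opening: 0.0519
finger_force: 14.6
```

```bash
python3 st.py
```

```text
t 11.53 pos [0.5449 0.2147 0.1332] yaw 45.04 op 51.9 toolF [ 1.35  0.88 -3.42] toolM [ 0.004  0.169 -0.041] ff 14.59 j [17.4 24.5 93.7 -0.  61.8 62.3]
```

Call:
servo_tool(dr=[[0, 0, -0.25], [0, 0, -0.25], [0, 0, -0.25], [0, 0, 0], [0, 0, 0]], offset=[[0, 0, 0], [0, 0, 0], [0, 0, 0], [0, 0, 0], [0, 0, 0]], gripper=[0.608, 0.608, 0.608, 0.608, 0.608])

```text
time: 11.95
ee_pos: [0.5447, 0.2147, 0.1332]
orientation: [[0.659, 0.752, 0.0], [0.752, -0.659, -0.0], [-0.0, 0.0, -1.0]]
contact_force: [0.8, 0.6, 3.9]
opening: 0.0522
finger_force: 17.0
```

```bash
python3 st.py
```

```text
t 11.95 pos [0.5447 0.2147 0.1332] yaw 48.78 op 52.17 toolF [ 0.92  0.21 -3.88] toolM [-0.005  0.089  0.002] ff 16.98 j [17.4 24.5 93.7 -0.  61.8 58.6]
```

Call:
servo_tool(dr=[[0, 0, -0.25], [0, 0, -0.25], [0, 0, -0.25], [0, 0, 0], [0, 0, 0]], offset=[[0, 0, 0], [0, 0, 0], [0, 0, 0], [0, 0, 0], [0, 0, 0]], gripper=[0.608, 0.608, 0.608, 0.608, 0.608])

```text
time: 12.37
ee_pos: [0.5446, 0.2147, 0.1331]
orientation: [[0.608, 0.794, -0.0], [0.794, -0.608, -0.0], [-0.0, -0.0, -1.0]]
contact_force: [0.3, 0.9, 4.5]
opening: 0.0523
finger_force: 17.1
```

```bash
python3 st.py
```

```text
t 12.37 pos [0.5446 0.2147 0.1331] yaw 52.53 op 52.26 toolF [ 0.89 -0.27 -4.49] toolM [0.024 0.068 0.005] ff 17.05 j [17.4 24.5 93.7  0.  61.8 54.8]
```

Call:
servo_tool(dr=[[0, 0, -0.25], [0, 0, -0.25], [0, 0, -0.25], [0, 0, 0], [0, 0, 0]], offset=[[0, 0, 0], [0, 0, 0], [0, 0, 0], [0, 0, 0], [0, 0, 0]], gripper=[0.608, 0.608, 0.608, 0.608, 0.608])

```text
time: 12.78
ee_pos: [0.5446, 0.2147, 0.1331]
orientation: [[0.555, 0.832, -0.0], [0.832, -0.555, -0.0], [-0.0, -0.0, -1.0]]
contact_force: [-1.0, 0.8, 4.3]
opening: 0.0527
finger_force: 17.1
```

```bash
python3 st.py
```

```text
t 12.78 pos [0.5446 0.2147 0.1331] yaw 56.28 op 52.65 toolF [ 0.13 -1.28 -4.27] toolM [0.048 0.033 0.029] ff 17.07 j [17.4 24.5 93.7  0.  61.8 51.1]
```

Call:
servo_tool(dr=[[0, 0, -0.25], [0, 0, -0.25], [0, 0, -0.25], [0, 0, 0], [0, 0, 0]], offset=[[0, 0, 0], [0, 0, 0], [0, 0, 0], [0, 0, 0], [0, 0, 0]], gripper=[0.607, 0.607, 0.607, 0.607, 0.607])

```text
time: 13.2
ee_pos: [0.5445, 0.2148, 0.1331]
orientation: [[0.5, 0.866, -0.001], [0.866, -0.5, 0.0], [-0.0, -0.001, -1.0]]
contact_force: [-0.6, 0.9, 4.8]
opening: 0.0518
finger_force: 18.2
```

```bash
python3 st.py
```

```text
t 13.2 pos [0.5445 0.2148 0.1331] yaw 60.02 op 51.85 toolF [ 0.49 -0.98 -4.77] toolM [0.183 0.051 0.33 ] ff 18.19 j [17.4 24.5 93.7  0.  61.8 47.4]
```

Moment 0.33 N m: the cap is on the stop. I'll ease back 3 degrees.

Call:
servo_tool(dr=[[0, 0, 0.2], [0, 0, 0.2], [0, 0, 0.2], [0, 0, 0], [0, 0, 0]], offset=[[0, 0, 0], [0, 0, 0], [0, 0, 0], [0, 0, 0], [0, 0, 0]], gripper=[0.607, 0.607, 0.607, 0.607, 0.607])

```text
time: 13.62
ee_pos: [0.5445, 0.2147, 0.133]
orientation: [[0.544, 0.839, -0.0], [0.839, -0.544, -0.0], [-0.0, -0.0, -1.0]]
contact_force: [-1.2, 0.3, 4.2]
opening: 0.0523
finger_force: 18.1
```

```bash
python3 st.py
```

```text
t 13.62 pos [0.5445 0.2147 0.133 ] yaw 57.03 op 52.34 toolF [-0.35 -1.16 -4.16] toolM [ 0.221 -0.082 -0.047] ff 18.14 j [17.4 24.5 93.7 -0.  61.8 50.4]
```

Call:
servo_tool(dr=[[0, 0, 0], [0, 0, 0], [0, 0, 0], [0, 0, 0], [0, 0, 0], [0, 0, 0]], offset=[[0, 0, -0.02], [0, 0, -0.03], [0, 0, -0.03], [0, 0, -0.02], [0, 0, 0], [0, 0, 0]], gripper=[0.607, 0.607, 0.607, 0.607, 0.607, 0.607])

```text
time: 14.12
ee_pos: [0.5445, 0.2145, 0.1356]
orientation: [[0.544, 0.839, -0.001], [0.839, -0.544, -0.0], [-0.001, -0.0, -1.0]]
contact_force: [-1.1, 0.3, -0.4]
opening: 0.0523
finger_force: 17.3
```

```bash
python3 st.py
```

```text
t 14.12 pos [0.5445 0.2145 0.1356] yaw 57.03 op 52.27 toolF [-0.31 -1.1   0.42] toolM [ 0.033 -0.037  0.031] ff 17.25 j [17.4 24.4 93.5 -0.  62.2 50.4]
```

Call:
servo_tool(dr=[[0, 0, 0], [0, 0, 0], [0, 0, 0], [0, 0, 0], [0, 0, 0], [0, 0, 0]], offset=[[0, 0, -0.05], [0, 0, -0.07], [0, 0, -0.07], [0, 0, -0.07], [0, 0, 0], [0, 0, 0]], gripper=[0.607, 0.607, 0.607, 0.607, 0.607, 0.607])

```text
time: 14.62
ee_pos: [0.545, 0.2148, 0.1443]
orientation: [[0.544, 0.839, 0.001], [0.839, -0.544, 0.0], [0.001, 0.001, -1.0]]
contact_force: [-0.5, 0.8, -0.6]
opening: 0.0521
finger_force: 17.2
```

```bash
python3 st.py
```

```text
t 14.62 pos [0.545  0.2148 0.1443] yaw 57.03 op 52.09 toolF [ 0.44 -0.84  0.58] toolM [ 0.015 -0.036  0.013] ff 17.24 j [17.4 23.8 92.9 -0.  63.2 50.4]
```

Call:
servo_tool(dr=[[0, 0, 0], [0, 0, 0], [0, 0, 0], [0, 0, 0], [0, 0, 0], [0, 0, 0], [0, 0, 0], [0, 0, 0]], offset=[[0, 0, -0.15], [0, 0, -0.3], [0, 0, -0.4], [0, 0, -0.5], [0, 0, -0.4], [0, 0, -0.25], [0, 0, 0], [0, 0, 0]], gripper=[0.607, 0.607, 0.607, 0.607, 0.607, 0.607, 0.607, 0.607])

```text
time: 15.28
ee_pos: [0.545, 0.2148, 0.2046]
orientation: [[0.544, 0.839, 0.001], [0.839, -0.544, 0.0], [0.001, 0.001, -1.0]]
contact_force: [0.0, 0.8, -1.3]
opening: 0.0519
finger_force: 17.2
```

```bash
python3 st.py; python3 - <<'E'
from h import *
from cell import sense,optics
plan(sense(),[.558,-.246,.204],57,1)
w=optics.read_camera("scene")["image"]
t=optics.read_camera("top")["image"]
a=cv2.resize(w[130:330,150:450],(780,520),interpolation=cv2.INTER_CUBIC);cv2.imwrite("pics/s3.png",a[...,::-1])
E
```

```text
t 15.28 pos [0.545  0.2148 0.2046] yaw 57.03 op 51.87 toolF [ 0.7  -0.44  1.29] toolM [0.039 0.051 0.028] ff 17.25 j [17.4 20.4 88.6  0.  70.9 50.4]
yaw now 57.027535437308856 dyaw -0.027535437308870314 -> dr z total 0.0055070874617740625 delta [  13.04003319 -460.8261598    -0.57170845]
in current tool axes, units total [-12.65018168   8.72458715   0.01304562] tilt(dr) [ 0.0097889  -0.01219698 -0.        ]
```

View pics/s3.png

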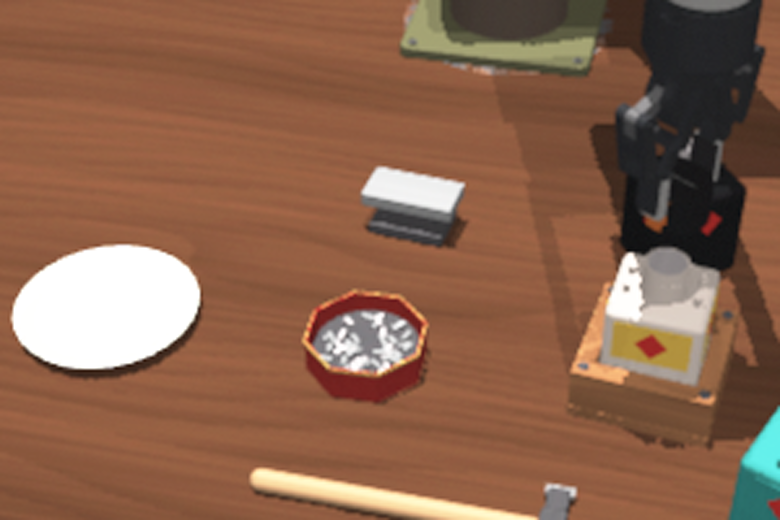

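The cap is off (tabs visible in the gripper at about (655,225)) and the jar is upright in its stand with a bare neck at (668,268). Now to the dish.

Call:
servo_tool(dr=[[0, 0, 0], [0, 0, 0], [0, 0, 0], [0, 0, 0], [0, 0, 0], [0, 0, 0], [0, 0, 0], [0, 0, 0], [0, 0, 0], [0, 0, 0]], offset=[[-0.25, 0.17, 0], [-0.5, 0.35, 0], [-0.75, 0.52, 0], [-0.85, 0.58, 0], [-0.85, 0.58, 0], [-0.85, 0.58, 0], [-0.85, 0.58, 0], [-0.85, 0.59, 0], [-0.85, 0.59, 0], [-0.85, 0.59, 0]], gripper=[0.607, 0.607, 0.607, 0.607, 0.607, 0.607, 0.607, 0.607, 0.607, 0.607])

```text
time: 16.22
ee_pos: [0.5512, -0.0585, 0.2031]
orientation: [[0.544, 0.839, -0.002], [0.839, -0.544, -0.0], [-0.001, -0.001, -1.0]]
contact_force: [1.0, 0.1, -0.6]
opening: 0.0523
finger_force: 17.2
```

Call:
servo_tool(dr=[[0, 0, 0], [0, 0, 0], [0, 0, 0], [0, 0, 0], [0, 0, 0], [0, 0, 0], [0, 0, 0], [0, 0, 0], [0, 0, 0], [0, 0, 0]], offset=[[-0.85, 0.59, 0], [-0.85, 0.59, 0], [-0.85, 0.59, 0], [-0.85, 0.59, 0], [-0.85, 0.59, 0], [-0.55, 0.38, 0], [-0.3, 0.2, 0], [-0.15, 0.1, 0], [0, 0, 0], [0, 0, 0]], gripper=[0.607, 0.607, 0.607, 0.607, 0.607, 0.607, 0.607, 0.607, 0.607, 0.607])

```text
time: 17.05
ee_pos: [0.5574, -0.247, 0.2034]
orientation: [[0.544, 0.839, -0.001], [0.839, -0.544, 0.001], [0.001, -0.002, -1.0]]
contact_force: [0.4, 0.7, 0.5]
opening: 0.0523
finger_force: 17.2
```

```bash
python3 st.py; python3 - <<'E'
from h import *
from cell import sense,optics
s=sense();plan(s,[.558,-.246,.063],57,1)
w=optics.read_camera("wrist");pickle.dump((s,w),open("w4.pkl","wb"))
cv2.imwrite("pics/w4.png",w["image"][...,::-1])
E
```

```text
t 17.05 pos [ 0.5574 -0.247   0.2034] yaw 57.03 op 52.34 toolF [ 0.8  -0.08 -0.48] toolM [-0.016 -0.03  -0.014] ff 17.25 j [-27.9  22.4  85.6   0.   72.1   5.1]
yaw now 57.02626654655003 dyaw -0.026266546550033354 -> dr z total 0.005253309310006671 delta [   0.62650474    1.02599567 -140.44555748]
in current tool axes, units total [0.03749745 0.00646186 4.68153545] tilt(dr) [-0.01849569 -0.00626527  0.        ]
```

View pics/w4.png

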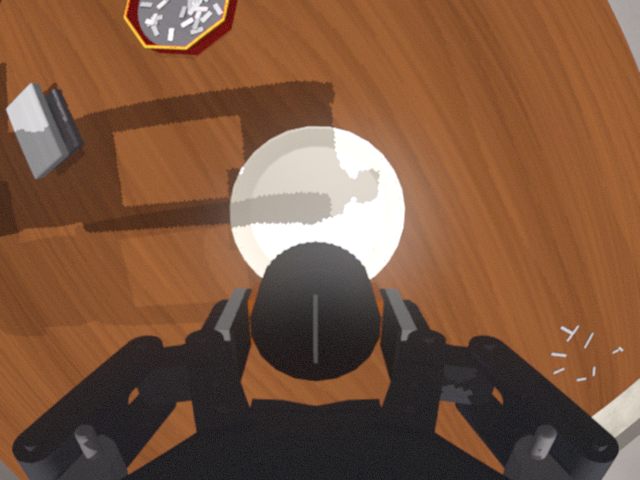

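The wrist view shows the cap level in the gripper over the dish, whose outline spans columns 230–405. I'll descend gently.

Call:
servo_tool(dr=[[0, 0, 0], [0, 0, 0], [0, 0, 0], [0, 0, 0], [0, 0, 0], [0, 0, 0], [0, 0, 0], [0, 0, 0], [0, 0, 0], [0, 0, 0]], offset=[[0.04, 0, 0.4], [0, 0, 0.8], [0, 0, 0.9], [0, 0, 0.9], [0, 0, 0.7], [0, 0, 0.5], [0, 0, 0.4], [0, 0, 0.3], [0, 0, 0.2], [0, 0, 0.1]], gripper=[0.607, 0.607, 0.607, 0.607, 0.607, 0.607, 0.607, 0.607, 0.607, 0.607])

```text
time: 17.93
ee_pos: [0.5584, -0.2459, 0.0474]
orientation: [[0.543, 0.84, -0.001], [0.84, -0.543, 0.001], [0.0, -0.001, -1.0]]
contact_force: [-0.3, 0.5, -0.6]
opening: 0.0522
finger_force: 17.3
```

Call:
servo_tool(dr=[[0, 0, 0], [0, 0, 0], [0, 0, 0], [0, 0, 0], [0, 0, 0], [0, 0, 0], [0, 0, 0]], offset=[[0, 0, 0], [0, 0, 0.05], [0, 0, 0.05], [0, 0, 0.05], [0, 0, 0.05], [0, 0, 0], [0, 0, 0]], gripper=[0.607, 0.607, 0.607, 0.607, 0.607, 0.607, 0.607])

```text
time: 18.52
ee_pos: [0.5584, -0.247, 0.042]
orientation: [[0.544, 0.839, 0.0], [0.839, -0.544, -0.0], [0.0, 0.0, -1.0]]
contact_force: [-0.3, -0.0, -0.6]
opening: 0.052
finger_force: 17.3
```

```bash
python3 st.py
```

```text
t 18.52 pos [ 0.5584 -0.247   0.042 ] yaw 57.01 op 52.01 toolF [-0.19 -0.27  0.62] toolM [ 0.018  0.029 -0.031] ff 17.26 j [-27.8  32.4  95.3   0.   52.2   5.2]
```

Call:
servo_tool(dr=[[0, 0, 0], [0, 0, 0], [0, 0, 0], [0, 0, 0], [0, 0, 0], [0, 0, 0], [0, 0, 0]], offset=[[0, 0, 0.04], [0, 0, 0.04], [0, 0, 0.04], [0, 0, 0.04], [0, 0, 0.02], [0, 0, 0], [0, 0, 0]], gripper=[0.607, 0.607, 0.607, 0.607, 0.607, 0.607, 0.607])

```text
time: 19.1
ee_pos: [0.5585, -0.2469, 0.0364]
orientation: [[0.544, 0.839, -0.0], [0.839, -0.544, 0.0], [-0.0, -0.0, -1.0]]
contact_force: [-0.7, 0.6, -0.4]
opening: 0.0521
finger_force: 17.3
```

```bash
python3 st.py
```

```text
t 19.1 pos [ 0.5585 -0.2469  0.0364] yaw 57.03 op 52.12 toolF [ 0.15 -0.95  0.42] toolM [-0.078  0.008 -0.02 ] ff 17.26 j [-27.8  32.9  95.6   0.   51.6   5.2]
```

Call:
servo_tool(dr=[[0, 0, 0], [0, 0, 0], [0, 0, 0], [0, 0, 0], [0, 0, 0]], offset=[[0, 0, 0.02], [0, 0, 0.02], [0, 0, 0.02], [0, 0, 0], [0, 0, 0]], gripper=[0.607, 0.607, 0.607, 0.607, 0.607])

```text
time: 19.52
ee_pos: [0.5585, -0.2469, 0.0347]
orientation: [[0.544, 0.839, -0.0], [0.839, -0.544, 0.0], [0.0, -0.0, -1.0]]
contact_force: [-0.5, -1.0, -0.3]
opening: 0.0522
finger_force: 17.3
```

```bash
python3 st.py
```

```text
t 19.52 pos [ 0.5585 -0.2469  0.0347] yaw 57.03 op 52.22 toolF [-1.12  0.17  0.29] toolM [0.015 0.039 0.   ] ff 17.26 j [-27.8  33.   95.7   0.   51.3   5.2]
```

Call:
servo_tool(dr=[[0, 0, 0], [0, 0, 0], [0, 0, 0], [0, 0, 0], [0, 0, 0]], offset=[[0, 0, 0.02], [0, 0, 0.02], [0, 0, 0.01], [0, 0, 0], [0, 0, 0]], gripper=[0.607, 0.607, 0.607, 0.607, 0.607])

```text
time: 19.93
ee_pos: [0.5586, -0.247, 0.0341]
orientation: [[0.544, 0.839, 0.0], [0.839, -0.544, -0.0], [0.0, 0.001, -1.0]]
contact_force: [-1.1, 1.1, 6.6]
opening: 0.0523
finger_force: 19.0
```

```bash
python3 st.py
```

```text
t 19.93 pos [ 0.5586 -0.247   0.0341] yaw 57.03 op 52.32 toolF [ 0.31 -1.46 -6.59] toolM [ 0.351 -0.     0.008] ff 19.03 j [-27.8  33.   95.7  -0.   51.2   5.2]
```

Contact with the dish floor at 6.6 N. Releasing slowly.

Call:
servo_tool(dr=[[0, 0, 0], [0, 0, 0], [0, 0, 0], [0, 0, 0], [0, 0, 0], [0, 0, 0], [0, 0, 0], [0, 0, 0], [0, 0, 0], [0, 0, 0]], offset=[[0, 0, 0], [0, 0, 0], [0, 0, 0], [0, 0, 0], [0, 0, 0], [0, 0, 0], [0, 0, 0], [0, 0, 0], [0, 0, 0], [0, 0, 0]], gripper=[0.62, 0.64, 0.66, 0.68, 0.7, 0.72, 0.75, 0.8, 0.9, 1])

```text
time: 20.77
ee_pos: [0.5586, -0.247, 0.0332]
orientation: [[0.544, 0.839, 0.0], [0.839, -0.544, -0.0], [0.0, 0.0, -1.0]]
contact_force: [-0.6, -0.2, 0.2]
opening: 0.085
finger_force: 0.0
```

Call:
servo_tool(dr=[[0, 0, 0], [0, 0, 0], [0, 0, 0], [0, 0, 0], [0, 0, 0], [0, 0, 0], [0, 0, 0], [0, 0, 0], [0, 0, 0], [0, 0, 0]], offset=[[0, 0, 0], [0, 0, 0], [0, 0, -0.1], [0, 0, -0.3], [0, 0, -0.6], [0, 0, -0.9], [0, 0, -0.9], [0, 0, -0.9], [0, 0, -0.5], [0, 0, 0]], gripper=[1, 1, 1, 1, 1, 1, 1, 1, 1, 1])

```text
time: 21.6
ee_pos: [0.5611, -0.2483, 0.1645]
orientation: [[0.544, 0.839, 0.008], [0.839, -0.544, -0.004], [0.001, 0.009, -1.0]]
contact_force: [0.2, -0.8, 0.2]
opening: 0.0853
finger_force: 0.0
```

```bash
python3 st.py; python3 - <<'E'
from h import *
from cell import sense,optics
w=optics.read_camera("scene")["image"]
t=optics.read_camera("wrist")["image"]
a=cv2.resize(w[180:320,150:450],(780,364),interpolation=cv2.INTER_CUBIC)
b=cv2.resize(t[100:400,180:450],(216,236));b=cv2.copyMakeBorder(b,0,0,0,780-216,0)
cv2.imwrite("pics/end.png",np.vstack([a,b])[...,::-1])
E
```

```text
t 21.6 pos [ 0.5611 -0.2483  0.1645] yaw 57.03 op 85.27 toolF [-0.59  0.64 -0.15] toolM [ 0.027  0.025 -0.002] ff 0.0 j [-27.8  24.4  88.4   0.   66.6   5.2]
```

View pics/end.png

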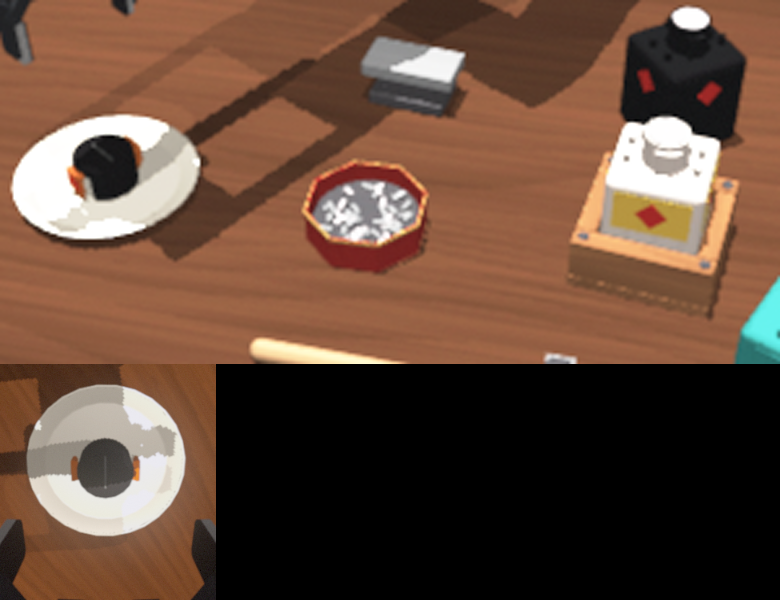

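The cap sits flat and near the centre of the dish, at about (106,167) in the scene crop. The jar is upright in its stand, and the gripper is clear. Handing in.

```bash
python3 -c "
from cell import robot
print(robot.finish_job())"
```

```text
the job is handed in; nothing more can be done
None
```

The jar is open: the cap came off after about 66 degrees of turn and stands top side up near the middle of the dish, the jar is still down in its stand, and the job was handed in at about 22 s (no verdict was returned).

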